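# Put the level and the ratchet away in the tool chest

### The arm

A 6-joint arm with a two-finger parallel gripper is mounted at the origin on the work surface. World frame = base frame: x ahead of the robot, y to its left, z up, the work surface at z = 0. Lengths are in mm, angles in rad, forces in N, time in s.
With the tool pointing down it reaches from about 350 to 875 mm from the base axis. Payload 4.2 kg.
Tool frame: the origin (TCP) lies between the finger pads; the fingertips stand 14 mm ahead of it and the grasp point (between the pads) lies 5 mm behind it; z points along the fingers, y is the line along which they close (so a half turn about z gives the same grasp; the last joint's range is limited). The gripper opens to 85 mm and grips with 20 to 120 N. Pads are 22 mm wide; open, the fingers measure 114 mm over their backs; the gripper's body (76 mm by 85 mm) begins 54 mm behind the grasp point. The pads swing forward as they close: fully open they stand 13 mm farther back than shut.
Start: joints at [1.37, 0.385, 0.008, 0, -1.194, -0.259], TCP at [277.322, 560.082, 245.312] pointing down, gripper open.
Joint ranges: [-3.14, 3.14], [-1.21, 2.06], [-1.07, 1.41], [-3.16, 2.05], [-2.99, -0.16], [-3.1, 3.1]. Speed limits (rad/s): [2.79, 2.79, 3.14, 3.14, 3.14, 3.14].

### API

Orientations are given as a unit quaternion [x, y, z, w].
In Python, from bench import * gives the robot as it stands.
- The arm moves only by the tool carry_out, never from a script. Its argument "motion" is a list of rows, each a list of 7 numbers: the turn, a rotation vector about the tool's x, y, z in rad, then the shift along the tool's x, y, z in mm, then the opening, from -1 (shut) to 1 (fully open), so that 0 is half open. A call has 1 to 5 rows; each row is the pose to reach, as a shift and turn from the pose commanded when the call began, along the tool's axes at that moment; what a row does not reach only later rows make up. A row lasts 1/8 s, in which the tool goes at most 62.5 mm and 10.7 degrees, less where a joint would pass 70% of its speed; a pose out of reach is approached as far as the arm can. A call with a gripper value outside its range is refused whole. The fingers move at their own pace and stop on an object; the grip force is fixed at half the most. Time passes only in rows, so rows that repeat a pose let the fingers close. It gives the time, the measured TCP pose, the force, the opening and the grip force at its end, in the units of the state.
- read_state(): the state, without advancing time (a new reading comes with each control period).
- get_image(name): name is "scene" or "top"; returns a dict with "color" (420x560x3 uint8, blue, green, red), "mtx" (3x3 intrinsics, pixels), "k1" (the pictures are not rectified: a ray, as slopes to the right and down, at radius r is drawn at 1 + k1 r^2 times it, then the intrinsics apply), "position" and "orientation" of the camera in the world. Camera axes: x right, y down, z forward; pixel columns grow to the right and rows downward; lengths in mm; the calibration is good to about 2 mm. A picture is of the moment at which its call begins. There is no depth.
- job_done(): hands the job in; it is judged then, once.
The state is a dict: "clock": time; "joints": joint angles; "joint_vel": joint speeds; "joint_efforts": joint torques, N m; "position": TCP position; "ee_rot": TCP orientation; "contact_force": force on the tool from outside, world axes, zero at the start; "wrist_torque": the same for the moment, N m; "gripper_width": finger opening in mm; "grasp_force": force on a finger pad.
Only numpy, scipy, OpenCV 4.12 (cv2) and the standard library are available. Lean on these libraries where they do the work, as an engineer would, in place of code of your own. Each camera call takes 0.05 s, during which the arm holds its last target. There are 200 camera calls.

### The job

Pull the red tool chest's half-open bottom drawer out to its stop and put two tools from the bench away in it: the spirit level in the compartment left of the row of sockets (seen from the robot) and the socket ratchet in the compartment to its right, each laid down, not dropped, flat and lengthwise from front to back. Then push the drawer gently, fully home. Leave the other things on the bench where they are.

Things in the scene. Friction and masses are not known exactly. Their poses are not given: they have to be found in the camera images.
- drawer (a joint): Travel of the bottom drawer in m: 0 = fully home, 0.130 = out at its stop; it grows as the drawer slides to the chest's -x. It starts about half-way out (0.060 to 0.085). Friction about 2 N, light damping; it stays where it is left.
- drawer_ref (a point): On the bottom drawer, moving with it: mid-width on its floor (30 mm above the bench) at the inner face of its front; axes as the chest's. In the chest's front plane when home. The floor is 230 mm long (x = 0 to 230) and 316 mm wide (y = -158 to 158); side and back walls are 30 mm high.
- drawer_front_top (a point): Middle of the top edge of the drawer front, at its inner face, 45 mm above the drawer floor. The front is 12 mm thick, 348 mm wide, reaches from 8 mm below to 45 mm above the drawer floor; an aluminium edge pull along its top, 5 mm thick, sticks out 8 mm further towards the robot. Fingers can hook behind the front from inside: its foremost 50 mm are free at mid-width.
- left_bay (a point): On the floor of the left compartment (level goes here), on its centre line, 60 mm behind the drawer front and 92 mm left of mid-width. It is 230 mm long (x), 132 mm wide (y), between the drawer's 30 mm high side wall and a 22 mm high lengthwise divider. Beyond the divider, a row of sockets, 29 mm high, is fixed along mid-width from 55 to 215 mm behind the front. Axes as the chest's.
- right_bay (a point): The mirror image of left_bay, in the right compartment (ratchet goes here): on its floor, 92 mm right of mid-width, 60 mm behind the drawer front. Axes as the chest's.
- chest_front (a point): On the red bench tool chest (fixed, 360 mm wide, 260 mm deep, 208 mm high): middle of the foot of its front plane, on the bench. x to the chest's back, y left seen from the robot, z up. Below is the bottom drawer, part-way out; above it the closed, locked top drawer, whose front stands 12 mm proud of the plane, with an edge pull 20 mm proud at z = 162 to 167 mm.
- case_edge (a point): Middle of the lower front edge of the top drawer's front, 92 mm above the bench, 62 mm above the bottom drawer's floor, 12 mm proud of the front plane; above it the chest goes straight up. With the bottom drawer at its stop only its foremost 118 mm stand clear of this edge: the 170 mm long tools must go in under it one end first. Axes as the chest's.
- level_mid (a point): Centre of the loose spirit level (torpedo level), 11 mm above what it lies on: a silver aluminium bar with black ends and three small vials, lying on its broad side, 170 mm long (its x), 42 mm wide (its y), 22 mm high (its z), 0.2 to 0.4 kg, balanced at its centre. Either end may go in first.
- ratchet_mid (a point): Centre of the loose socket ratchet, 13 mm above what it lies on: 170 mm long (its x), black rubber handle 26 mm wide and 26 mm high from x = -20 to +87 mm, thin steel neck, round steel head 37 mm across and 26 mm high centred at x = -66 mm, with a 10 mm square drive standing up to 36 mm above the underside. 0.3 to 0.6 kg; balanced near its centre. With the handle end first the drive stays clear of the case.
- spanner: Bystander: steel combination spanner lying flat, 150 mm long (its x), 9 mm thick, about 150 mm from the level's centre, off its end nearer the robot. Origin: under its centre.
- tape: Bystander: paper tape roll lying flat, 90 mm across, 25 mm high, about 165 mm from the ratchet's centre, off its end nearer the robot. Origin: centre of its underside.
- driver: Bystander: black-handled screwdriver about 200 mm long, lying crosswise on the bench between the robot and the chest, under 35 mm high. Origin: on the bench under its middle.
- glue: Bystander: white glue bottle, 64 mm across, 170 mm high, standing left of the chest. Origin: centre of its underside.
- drill: Bystander: yellow and black cordless drill standing on its battery, 216 mm high, right of the chest. Origin: centre of its underside.
Not all that is in view belongs to the job. What is shaped like the part that bears level_mid but pink or yellow is not meant.

How it is judged (in metres and radians):
On the way, in this order (a step that is already met when the one before it is completed fails the run):
1. the bottom drawer is pulled out to its stop (at least 0.122 of 0.130 m) (value of joint drawer above 0.122 m), for 0.2 s.
2. both tools lie flat and lengthwise in their compartments, let go, with the drawer still out (over 0.09 m) (y of level_mid in the frame of drawer_ref between 0.035 and 0.15 m and x of level_mid in the frame of drawer_ref between 0.07 and 0.165 m and z of level_mid in the frame of drawer_ref between 0.004 and 0.018 m and angle between the z axis of each of level_mid, ratchet_mid and the z axis of drawer_ref, either way round below 0.12 rad and angle between the x axis of each of level_mid, ratchet_mid and the x axis of drawer_ref, either way round below 0.3 rad and y of ratchet_mid in the frame of drawer_ref between -0.15 and -0.035 m and x of ratchet_mid in the frame of drawer_ref between 0.07 and 0.165 m and z of ratchet_mid in the frame of drawer_ref between 0.006 and 0.02 m and value of joint drawer above 0.09 m and contact force between the fingers and level below 0.1 N and contact force between the fingers and ratchet below 0.1 N), for 0.2 s.
At the end, for the whole second after the job is handed in: The drawer is home to within 5 mm; the level lies in the left compartment and the ratchet in the right one, each flat on the drawer floor (within 0.12 rad, centre within 7 mm of its resting height), lengthwise within 0.3 rad, and at rest (value of joint drawer below 0.005 m and y of level_mid in the frame of drawer_ref between 0.035 and 0.15 m and x of level_mid in the frame of drawer_ref between 0.07 and 0.165 m and z of level_mid in the frame of drawer_ref between 0.004 and 0.018 m and angle between the z axis of each of level_mid, ratchet_mid and the z axis of drawer_ref, either way round below 0.12 rad and angle between the x axis of each of level_mid, ratchet_mid and the x axis of drawer_ref, either way round below 0.3 rad and y of ratchet_mid in the frame of drawer_ref between -0.15 and -0.035 m and x of ratchet_mid in the frame of drawer_ref between 0.07 and 0.165 m and z of ratchet_mid in the frame of drawer_ref between 0.006 and 0.02 m and linear speed of each of level, ratchet below 0.02 m/s); the robot touches nothing.
It fails at once if a tool is dropped or thrown (moves faster than 0.7 m/s while not held, the speed of a 25 mm fall) ((linear speed of level above 0.7 m/s and contact force between the fingers and level below 0.05 N) or (linear speed of ratchet above 0.7 m/s and contact force between the fingers and ratchet below 0.05 N)).
It fails at once if the drawer is slammed (closes faster than 0.45 m/s) (velocity of joint drawer below -0.45 m/s).
It fails at once if a bystander is shifted by more than 30 mm (distance of any of spanner, tape, driver, glue, drill from where it was at the start of the episode above 0.03 m).
It also fails if it takes over 72 s, if anything falls off the work surface, if the arm or the gripper's body presses on something with over 40 N, if the wrist force passes 120 N, or if a joint passes its speed limit or range.

## Working session

There is one attempt and no reset: what is moved stays moved. The work goes in short steps, Python scripts to look and compute and a tool call to move; the robot and the scene stay as the last step left them, time stands still between calls to the robot, and variables do not carry over. Pictures are saved under pics/ and viewed, at most 10 in all, crops included, and the job is handed in when it is done.

Besides the shell and the picture viewer there is one more tool, called after ">>>" as a command line: name --pt "numbers of a row" for each row, then --argument value for the rest. carry_out: Moves the arm, as the interface text tells. Its arguments: {"type":"object","properties":{"motion":{"type":"array"}},"required":["motion"]}

```bash
ls; mkdir -p pics; cat > h.py <<'E'
from bench import *
import numpy as np, cv2
from scipy.spatial.transform import Rotation as R
def ray(im,u,v):
    m=im["mtx"]; d=np.array([[[u,v]]],float)
    p=cv2.undistortPoints(d,m,np.array([im["k1"],0,0,0,0.]),None)[0,0] if False else None
    x=(u-m[0][2])/m[0][0]; y=(v-m[1][2])/m[1][1]
    rd=np.hypot(x,y); r=rd
    for _ in range(30): r=rd/(1+im["k1"]*r*r)
    s=r/rd if rd>0 else 1
    return np.array(im["position"]),R.from_quat(im["orientation"]).apply([x*s,y*s,1])
def plane(im,u,v,z):
    o,d=ray(im,u,v); return (o+d*(z-o[2])/d[2]).round(1)
def proj(im,P):
    c=R.from_quat(im["orientation"]).inv().apply(np.array(P,float)-im["position"])
    x,y=c[0]/c[2],c[1]/c[2]; s=1+im["k1"]*(x*x+y*y); m=im["mtx"]
    return np.array([m[0][0]*x*s+m[0][2],m[1][1]*y*s+m[1][2]]).round(1)
E
python3 - <<'E'
from h import *
s=read_state();print(s)
for n in("scene","top"):
    im=get_image(n);cv2.imwrite(f"pics/{n}0.png",im["color"]);print(n,im["position"],im["orientation"],im["mtx"],im["k1"])
E
```

```text
pics
{'clock': 0.0, 'joints': array([ 1.36957606e+00,  3.85569510e-01,  6.62119360e-03, -5.00110172e-04,
       -1.19396770e+00, -2.58573548e-01]), 'joint_vel': array([ 0.00045367,  0.000571  ,  0.00024524,  0.00018716,  0.00363055,
       -0.00074521]), 'joint_efforts': array([ 7.93078857e-05, -3.92288625e+01,  1.88390905e+01,  4.18587148e+00,
       -4.71942229e-03, -2.89868396e-08]), 'position': array([277.10420426, 559.60305823, 244.21173475]), 'ee_rot': array([ 9.73668291e-01, -2.27966842e-01, -2.01928536e-04,  1.06607035e-03]), 'contact_force': array([ 1.01980895,  0.08887815, -0.41301931]), 'wrist_torque': array([ 0.04034301, -0.06071247, -0.00984809]), 'grasp_force': 0.0, 'gripper_width': 85.33077851722993}
scene [ 239.77439709 -279.29186208 1239.94229102] [ 0.88899134 -0.42657432  0.07304685 -0.1496426 ] [[390.13182996   0.         279.16556887]
 [  0.         390.13182996 210.21396877]
 [  0.           0.           1.        ]] 0.039503115818105346
top [ 258.87402569  -12.16503743 1501.10146334] [ 0.71507284 -0.6932662   0.06814591 -0.05838616] [[444.15840844   0.         269.14886051]
 [  0.         444.15840844 205.04090689]
 [  0.           0.           1.        ]] -0.0989108533666883
```

View pics/top0.png

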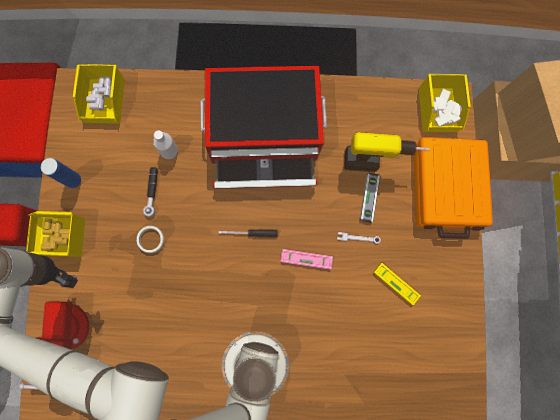

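View pics/scene0.png

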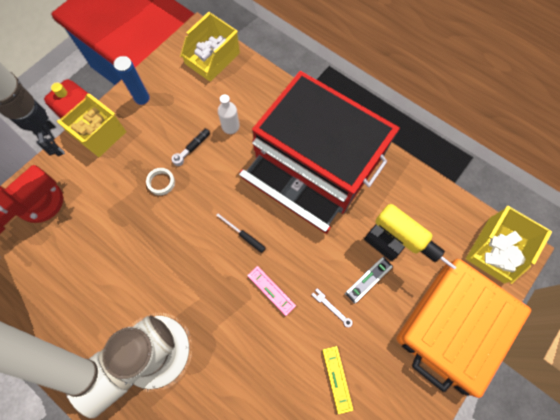

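```bash
python3 - <<'E'
from h import *
t=get_image("top");s=get_image("scene")
a=cv2.resize(t["color"][120:260,130:410],None,fx=2.8,fy=2.8,interpolation=cv2.INTER_CUBIC)
cv2.imwrite("pics/zt.png",a)
for n,im,boxes in(("top",t,{"level":(350,172,385,228),"ratchet":(138,163,166,222),"front":(205,172,325,192)}),("scene",s,{"level":(340,255,395,305),"ratchet":(165,125,215,170),"front":(232,165,335,232)})):
    hsv=cv2.cvtColor(im["color"],cv2.COLOR_BGR2HSV)
    for k,(x0,y0,x1,y1) in boxes.items():
        h=hsv[y0:y1,x0:x1].astype(int)
        m=((h[...,1]<70)&(h[...,2]>(120)))
        if k=="ratchet": m=(h[...,1]<75)|(h[...,2]<55)
        if k=="level": m=((h[...,1]<70)&(h[...,2]>60))|(h[...,2]<45)|((h[...,0]>35)&(h[...,0]<100))
        m=m.astype(np.uint8)
        nn,l,st,c=cv2.connectedComponentsWithStats(m)
        print(n,k)
        for i in np.argsort(-st[1:,4])[:2]+1:
            pts=np.argwhere(l==i)[:,::-1]+[x0,y0]
            r=cv2.minAreaRect(pts.astype(np.float32)); b=cv2.boxPoints(r)
            z={"level":22,"ratchet":20,"front":75}[k]
            print(st[i,4],np.round(r[0],1),np.round(r[1],1),"corners",[plane(im,*q,z)[:2].tolist() for q in b],"mid",plane(im,*r[0],z)[:2], "px",b.round(0).tolist())
E
```

```text
top level
603 [369.4 197.4] [13.2 48.1] corners [[484.8, -336.5], [652.0, -361.6], [647.1, -407.3], [479.7, -381.2]] mid [ 565.  -371.4] px [[360.0, 220.0], [366.0, 173.0], [379.0, 174.0], [373.0, 222.0]]
top ratchet
368 [149.7 191.9] [11.2 48.4] corners [[476.8, 398.6], [645.6, 402.2], [644.3, 363.0], [475.7, 360.1]] mid [559.7 380.8] px [[143.0, 216.0], [146.0, 167.0], [157.0, 168.0], [154.0, 216.0]]
top front
696 [264.5 183. ] [  9.  101.3] corners [[591.8, 156.9], [620.4, -176.5], [590.0, -178.4], [561.6, 153.8]] mid [590.8 -10.6] px [[214.0, 181.0], [315.0, 176.0], [315.0, 185.0], [214.0, 190.0]]
scene level
788 [368.2 279.8] [15.6 53. ] corners [[486.5, -340.2], [656.3, -364.5], [648.6, -410.7], [480.6, -385.3]] mid [ 566.7 -375.2] px [[344.0, 293.0], [382.0, 256.0], [392.0, 266.0], [355.0, 304.0]]
37 [389. 257.] [ 4. 10.] corners [[662.6, -369.7], [682.4, -394.3], [671.6, -401.3], [651.9, -376.9]] mid [ 667.1 -385.6] px [[384.0, 255.0], [394.0, 255.0], [394.0, 259.0], [384.0, 259.0]]
scene ratchet
360 [190.  146.5] [12.  47.4] corners [[480.4, 397.6], [650.8, 397.1], [644.2, 350.7], [475.2, 352.6]] mid [561.3 374.5] px [[169.0, 159.0], [202.0, 126.0], [211.0, 134.0], [178.0, 168.0]]
3 [166. 169.] [2. 0.] corners [[448.7, 376.5], [448.7, 376.5], [444.4, 381.8], [444.4, 381.8]] mid [446.5 379.1] px [[167.0, 169.0], [167.0, 169.0], [165.0, 169.0], [165.0, 169.0]]
scene front
824 [283.7 199.7] [104.    8.2] corners [[569.5, 153.8], [597.4, 158.3], [617.6, -180.5], [591.0, -182.7]] mid [594.1 -17.1] px [[238.0, 175.0], [242.0, 168.0], [329.0, 225.0], [325.0, 232.0]]
383 [311.9 177.6] [57.1  7.6] corners [[692.9, 52.8], [719.6, 56.7], [730.3, -132.0], [704.3, -134.8]] mid [711.9 -40.7] px [[286.0, 165.0], [290.0, 159.0], [338.0, 190.0], [334.0, 196.0]]
```

View pics/zt.png

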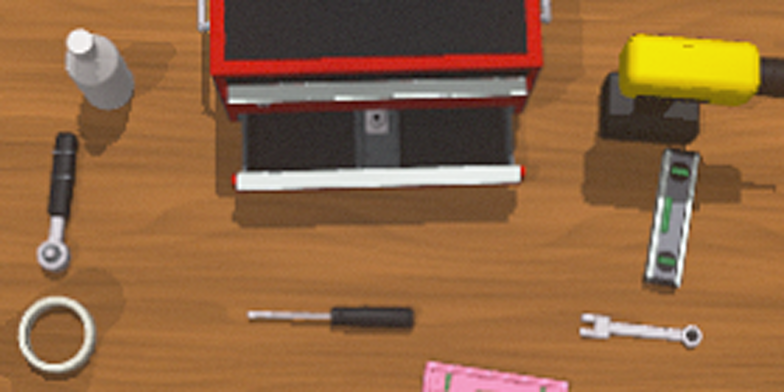

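```bash
cat >> h.py <<'E'
def und(im,pts):  # ideal pixel of drawn points
    return np.array([ [im["mtx"][0][0]*(d:=R.from_quat(im["orientation"]).inv().apply(ray(im,*p)[1]))[0]/d[2]+im["mtx"][0][2], im["mtx"][1][1]*d[1]/d[2]+im["mtx"][1][2]] for p in pts])
def rot(th,b,):  # chest yaw, lean back
    M=np.array([[np.cos(b),0,np.sin(b)],[0,-1,0],[np.sin(b),0,-np.cos(b)]])
    return R.from_euler('z',th)*R.from_matrix(M)
def rows(targets,pos,rt):
    out=[]
    for P,Q,g in targets:
        w=(rt.inv()*Q).as_rotvec(); d=rt.inv().apply(np.array(P)-pos)
        out.append([*w.round(3).tolist(),*d.round(1).tolist(),g])
    return out
def cur():
    s=read_state(); return s,np.array(s["position"]),R.from_quat(s["ee_rot"])
E
python3 - <<'E'
from h import *
def lin(im,mask,off,z,nm):
    pts=np.argwhere(mask)[:,::-1]+np.array(off)
    W=np.array([plane(im,*p,z)[:2] for p in pts])
    vx,vy,x0,y0=cv2.fitLine(W.astype(np.float32),cv2.DIST_HUBER,0,.01,.01).ravel()
    print(nm,"slope dx/dy",round(vx/vy,4),"x at y=-12:",round(x0+(-12-y0)*vx/vy,1),"yrange",np.percentile(W[:,1],[0.5,99.5]).round(1),"n",len(W))
    c=np.array([vx,vy])*np.sign(vy); n=np.array([c[1],-c[0]]); d=(W-[x0,y0])@n
    print("   perp 2..98%",np.percentile(d,[2,98]).round(1))
for n,box in(("top",(205,172,325,192)),("scene",(232,165,335,232))):
    im=get_image(n);x0,y0,x1,y1=box
    h=cv2.cvtColor(im["color"],cv2.COLOR_BGR2HSV)[y0:y1,x0:x1].astype(int)
    m=((h[...,1]<70)&(h[...,2]>140)).astype(np.uint8)
    _,l,st,_=cv2.connectedComponentsWithStats(m);i=1+np.argmax(st[1:,4])
    lin(im,l==i,(x0,y0),75,n+" strip")
    # red ends
    x0,y0,x1,y1=(200,165,330,195) if n=="top" else (228,160,340,235)
    h=cv2.cvtColor(im["color"],cv2.COLOR_BGR2HSV).astype(int)[y0:y1,x0:x1]
    red=np.argwhere(((h[...,0]<6)|(h[...,0]>174))&(h[...,1]>170)&(h[...,2]>60))[:,::-1]+[x0,y0]
    W=np.array([plane(im,*p,70)[:2] for p in red]);
    k=(W[:,0]<640)
    print("red ends",W[k][W[k][:,1]>0].round(0).tolist(),W[k][W[k][:,1]<0].round(0).tolist())
    # dark lid
    h=cv2.cvtColor(im["color"],cv2.COLOR_BGR2HSV).astype(int)
    x0,y0,x1,y1=(212,72,320,150) if n=="top" else (255,78,395,185)
    m=(h[y0:y1,x0:x1,2]<60).astype(np.uint8);_,l,st,_=cv2.connectedComponentsWithStats(m);i=1+np.argmax(st[1:,4])
    pts=(np.argwhere(l==i)[:,::-1]+[x0,y0]); W=np.array([plane(im,*p,208)[:2] for p in pts],np.float32)
    r=cv2.minAreaRect(W);print("lid",np.round(r[0],1),np.round(r[1],1),round(r[2],2))
    print("drill battery/head z200 px", [plane(im,*p,z).tolist() for p,z in (((352,146),200),((352,168),20),((378,168),60))] if n=="top" else [])
E
```

```text
top strip slope dx/dy -0.0614 x at y=-12: 591.0 yrange [-177.2  154.2] n 670
   perp 2..98% [-10.6  10.8]
red ends [[590.0, 160.0], [586.0, 160.0], [583.0, 159.0], [580.0, 159.0]] [[611.0, -181.0], [608.0, -181.0], [604.0, -181.0], [605.0, -184.0], [601.0, -181.0]]
lid [810.1  -1. ] [227.1 322.1] 3.3
drill battery/head z200 px [[687.6, -276.1, 200.0], [667.2, -312.0, 20.0], [659.5, -392.9, 60.0]]
scene strip slope dx/dy -0.0615 x at y=-12: 593.2 yrange [-180.2  151.8] n 801
   perp 2..98% [-12.2  12.5]
red ends [] [[610.0, -185.0], [606.0, -185.0], [608.0, -187.0], [603.0, -186.0], [599.0, -186.0], [592.0, -183.0], [594.0, -186.0], [596.0, -188.0]]
lid [8.132e+02 1.000e-01] [221.7 320.7] 3.46
drill battery/head z200 px []
```

```bash
cat >> h.py <<'E'
TH=.0612; EX=np.array([np.cos(TH),np.sin(TH),0]); EY=np.array([-np.sin(TH),np.cos(TH),0])
def plan(wps,start=None):
    """each wp (P,Q,g): row relative to the pose of the previous wp (one call each)"""
    s,p,q=cur()
    if start: p,q=start
    for P,Q,g in wps:
        r=rows([(P,Q,g)],np.array(p),q)[0]
        print(r,"| dist",round(float(np.linalg.norm(r[3:6]))),"deg",round(float(np.degrees(np.linalg.norm(r[:3])))))
        p,q=np.array(P,float),Q
E
python3 - <<'E'
from h import *
Q=rot(TH,np.radians(20)); F=np.array([602,-12.5,0])
hook=F+27*EX+[0,0,63]
pre=hook-120*Q.apply([0,0,1])
print(hook,pre)
plan([([400,330,250],rot(-.2,.1),-1),([510,140,230],Q,-1),(pre,Q,-1),(hook,Q,-1)])
E
```

```text
[628.94945234 -10.8486313   63.        ] [587.98387211 -13.35885956 175.76311449]
[0.014, 0.099, -0.26, 212.1, 151.6, -4.9, -1] | dist 261 deg 16
[0.058, 0.248, -0.255, 142.8, 164.4, 34.4, -1] | dist 220 deg 21
[0.0, 0.0, 0.0, 45.8, 157.8, 74.4, -1] | dist 180 deg 0
[0.0, 0.0, 0.0, -0.0, -0.0, 120.0, -1] | dist 120 deg 0
```

>>> carry_out --pt "0.014 0.099 -0.26 212 152 -5 -1" --pt "0.014 0.099 -0.26 212 152 -5 -1" --pt "0.014 0.099 -0.26 212 152 -5 -1" --pt "0.014 0.099 -0.26 212 152 -5 -1" --pt "0.014 0.099 -0.26 212 152 -5 -1"

```text
clock: 0.92
position: [400.7, 326.7, 250.7]
ee_rot: [0.994, -0.101, 0.05, 0.004]
contact_force: [-0.4, 0.8, 0.5]
gripper_width: 0.1
grasp_force: 0.0
```

>>> carry_out --pt "0.058 0.248 -0.255 143 164 34 -1" --pt "0.058 0.248 -0.255 143 164 34 -1" --pt "0.058 0.248 -0.255 143 164 34 -1" --pt "0.058 0.248 -0.255 143 164 34 -1"

```text
clock: 1.42
position: [510.3, 138.1, 230.2]
ee_rot: [0.984, 0.03, 0.174, -0.005]
contact_force: [-0.4, -0.3, 0.5]
gripper_width: 0.1
grasp_force: 0.0
```

>>> carry_out --pt "0 0 0 46 158 74 -1" --pt "0 0 0 46 158 74 -1" --pt "0 0 0 46 158 74 -1" --pt "0 0 0 46 158 74 -1"

```text
clock: 1.92
position: [589.1, -15.8, 174.8]
ee_rot: [0.985, 0.028, 0.172, -0.005]
contact_force: [0.6, -0.5, 0.1]
gripper_width: -0.2
grasp_force: 0.0
```

>>> carry_out --pt "0 0 0 0 0 40 -1" --pt "0 0 0 0 0 80 -1" --pt "0 0 0 0 0 110 -1" --pt "0 0 0 0 0 120 -1"

```text
clock: 2.42
position: [628.8, -9.5, 62.2]
ee_rot: [0.985, 0.031, 0.172, -0.006]
contact_force: [-0.3, 0.1, 0.4]
gripper_width: -0.2
grasp_force: 0.0
```

>>> carry_out --pt "0 0 0 -9.4 0 -3.4 -1" --pt "0 0 0 -18.8 0 -6.8 -1" --pt "0 0 0 -28 0 -10 -1" --pt "0 0 0 -37.6 0 -13.7 -1" --pt "0 0 0 -47 0 -17 -1"

```text
clock: 3.05
position: [581.9, -15.0, 69.6]
ee_rot: [0.985, 0.031, 0.17, -0.01]
contact_force: [2.6, 1.7, 0.0]
gripper_width: 0.0
grasp_force: 1.1
```

>>> carry_out --pt "0 0 0 -5 0 -1.8 -1" --pt "0 0 0 -10 0 -3.6 -1" --pt "0 0 0 -14 0 -5 -1" --pt "0 0 0 -14 0 -5 -1"

```text
clock: 3.55
position: [567.3, -17.3, 70.6]
ee_rot: [0.986, 0.031, 0.166, -0.01]
contact_force: [-0.0, -0.2, -0.1]
gripper_width: 0.2
grasp_force: 0.2
```

>>> carry_out --pt "0 0 0 -2.8 0 -1 -1" --pt "0 0 0 -5.6 0 -2 -1" --pt "0 0 0 -8.5 0 -3 -1" --pt "0 0 0 -8.5 0 -3 -1"

```text
clock: 4.05
position: [563.1, -16.8, 74.0]
ee_rot: [0.985, 0.032, 0.168, -0.012]
contact_force: [10.0, 0.3, -2.3]
gripper_width: 0.4
grasp_force: 4.1
```

```bash
python3 - <<'E'
from h import *
s,p,q=cur();print(p,s["contact_force"],q.as_matrix()[:,2],s["joints"])
for n,box in(("top",(195,172,335,205)),("scene",(222,170,330,250))):
    im=get_image(n);x0,y0,x1,y1=box
    h=cv2.cvtColor(im["color"],cv2.COLOR_BGR2HSV)[y0:y1,x0:x1].astype(int)
    m=((h[...,1]<70)&(h[...,2]>140)).astype(np.uint8)
    _,l,st,_=cv2.connectedComponentsWithStats(m)
    for i in np.argsort(-st[1:,4])[:3]+1:
        W=np.array([plane(im,*pp,75)[:2] for pp in np.argwhere(l==i)[:,::-1]+[x0,y0]])
        A=np.polyfit(W[:,1]+16,W[:,0],1);print(n,st[i,4],"slope,x at y=-16",A.round(3),"y",np.percentile(W[:,1],[1,99]))
    cv2.imwrite("pics/p_%s.png"%n,im["color"])
E
```

```text
[563.09385624 -16.83297873  74.00305973] [ 9.98663254  0.33138084 -2.32639714] [ 0.33120589  0.03424013 -0.94293705] [ 0.26835356  0.36164348 -0.72414692  0.35232254 -0.15948752  1.02858445]
top 371 slope,x at y=-16 [-1.74000e-01  5.52063e+02] y [-60.29 149.56]
top 201 slope,x at y=-16 [-7.50000e-02  5.38524e+02] y [-181.1  -82.4]
top 5 slope,x at y=-16 [-2.41000e-01  6.09965e+02] y [-14.996  -8.528]
scene 541 slope,x at y=-16 [  0.685 398.202] y [ 60.42 167.32]
scene 308 slope,x at y=-16 [-7.30000e-02  5.41504e+02] y [-182.865  -46.228]
scene 241 slope,x at y=-16 [-6.90000e-02  7.08966e+02] y [-110.96   15.32]
```

```bash
python3 - <<'E'
from h import *
s,p,q=cur()
b=np.radians(15);Q=rot(-.145,b)
g=np.array([517,-366,16.]); pre=g-90*Q.apply([0,0,1])
up1=p+8*EX; up=up1-[0,0,0]-110*q.apply([0,0,1])
plan([(up1,q,-1),(up,q,-1),([535,-200,190],rot(-.05,b),1),(pre,Q,1),(g,Q,1)])
E
```

```text
[0.0, 0.0, 0.0, 7.5, 0.0, 2.7, -1] | dist 8 deg 0
[0.0, 0.0, 0.0, -0.0, -0.0, -110.0, -1] | dist 110 deg 0
[-0.047, -0.077, 0.108, -6.2, 179.3, -17.6, 1] | dist 180 deg 8
[-0.025, -0.0, 0.092, -54.3, 164.5, 75.6, 1] | dist 189 deg 5
[0.0, 0.0, 0.0, 0.0, -0.0, 90.0, 1] | dist 90 deg 0
```

>>> carry_out --pt "0 0 0 7.5 0 2.7 -1" --pt "0 0 0 7.5 0 -40 -1" --pt "0 0 0 7.5 0 -90 -1" --pt "0 0 0 7.5 0 -110 -1"

```text
clock: 4.65
position: [530.3, -21.0, 180.6]
ee_rot: [0.986, 0.031, 0.166, -0.012]
contact_force: [0.2, 0.0, -0.2]
gripper_width: 0.1
grasp_force: 0.0
```

>>> carry_out --pt "-0.047 -0.077 0.108 -6 60 -6 1" --pt "-0.047 -0.077 0.108 -6 120 -12 1" --pt "-0.047 -0.077 0.108 -6 179 -18 1" --pt "-0.047 -0.077 0.108 -6 179 -18 1"

```text
clock: 5.15
position: [530.1, -203.9, 190.8]
ee_rot: [0.992, -0.029, 0.126, 0.004]
contact_force: [0.0, 0.7, -0.2]
gripper_width: 72.3
grasp_force: 0.0
```

```bash
python3 - <<'E'
from h import *
s,p,q=cur();print(p,s["joints"])
b=np.radians(15);Q=rot(-.145,b)
g=np.array([517,-366,16.]); pre=g-90*Q.apply([0,0,1])
plan([(pre,Q,1),(g,Q,1)])
E
```

```text
[ 530.07738877 -203.91292438  190.753794  ] [-0.08530903  0.23367918 -0.38174363 -0.00975588 -0.70169269  1.60471835]
[-0.022, 0.008, 0.084, -48.1, 160.5, 78.4, 1] | dist 185 deg 5
[0.0, 0.0, 0.0, 0.0, -0.0, 90.0, 1] | dist 90 deg 0
```

>>> carry_out --pt "-0.022 0.008 0.084 -16 54 26 1" --pt "-0.022 0.008 0.084 -32 107 52 1" --pt "-0.022 0.008 0.084 -48 160.5 78.4 1" --pt "-0.022 0.008 0.084 -48 160.5 78.4 1" --pt "-0.022 0.008 0.084 -48 160.5 78.4 1"

```text
clock: 5.78
position: [495.7, -358.7, 103.0]
ee_rot: [0.989, -0.068, 0.13, 0.009]
contact_force: [0.2, -0.2, 0.2]
gripper_width: 85.8
grasp_force: 0.0
```

```bash
python3 - <<'E'
from h import *
s,p,q=cur();print(p,s["joints"])
b=np.radians(15);Q=rot(-.145,b)
g=np.array([517,-366,16.])
plan([(g,Q,1)])
im=get_image("scene");cv2.imwrite("pics/s1.png",cv2.resize(im["color"][160:400,230:500],None,fx=2.5,fy=2.5))
E
```

```text
[ 495.70654676 -358.74532329  103.0242733 ] [-0.39555987  0.41531051 -0.33064435 -0.12092113 -0.57454191  1.92146886]
[-0.001, -0.0, 0.007, -1.2, 4.2, 89.8, 1] | dist 90 deg 0
```

View pics/s1.png

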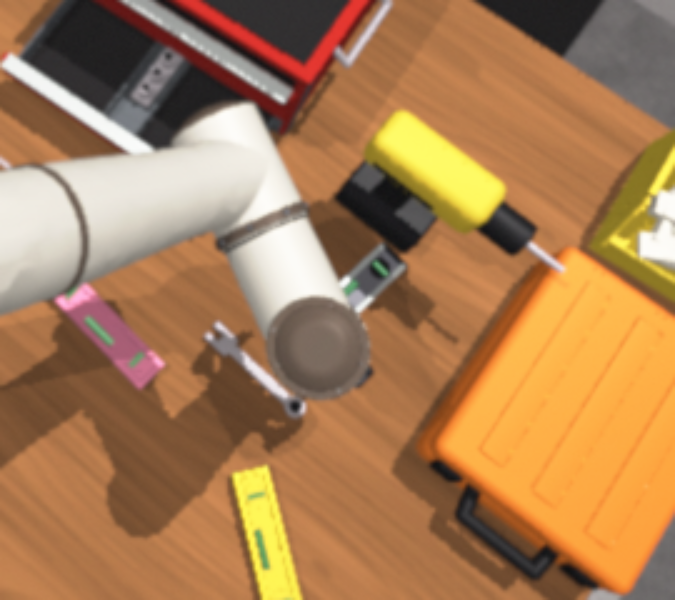

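>>> carry_out --pt "0 0 0.007 -1 4 40 1" --pt "0 0 0.007 -1 4 75 1" --pt "0 0 0.007 -1 4 89.8 1" --pt "0 0 0.007 -1 4 89.8 1"

```text
clock: 6.32
position: [518.3, -365.7, 16.7]
ee_rot: [0.989, -0.071, 0.131, 0.009]
contact_force: [1.0, 0.6, -0.3]
gripper_width: 85.2
grasp_force: 0.0
```

>>> carry_out --pt "0 0 0 0 0 0 -1" --pt "0 0 0 0 0 0 -1" --pt "0 0 0 0 0 0 -1" --pt "0 0 0 0 0 0 -1"

```text
clock: 6.82
position: [518.4, -367.2, 18.6]
ee_rot: [0.989, -0.072, 0.132, 0.01]
contact_force: [-1.8, 1.6, 7.1]
gripper_width: 40.3
grasp_force: 63.7
```

```bash
python3 - <<'E'
from h import *
s,p,q=cur();print(p,s["joints"],s["contact_force"],s["wrist_torque"],s["gripper_width"])
E
```

```text
[ 518.37143129 -367.23562408   18.55619963] [-0.3951535   0.56680903 -0.3281427  -0.15893878 -0.42215601  1.9574817 ] [-1.84521936  1.62989624  7.05486894] [0.43022939 0.5506789  0.07213603] 40.30918269005229
```

```bash
cat >> h.py <<'E'
F=np.array([551,-16,30.])
def objrot(phi,yaw=TH): return R.from_euler('z',yaw)*R.from_euler('y',phi)
def toolpose(T,c,phi):
    """T=(offset of object centre in tool, object rot in tool); c in drawer frame"""
    o,ro=T; O=objrot(phi); Q=O*ro.inv()
    C=F+c[0]*EX+c[1]*EY+np.array([0,0,c[2]])
    return C-Q.apply(o),Q
def inserted(phi,h,hh,nx):
    t=np.array([np.cos(phi),-np.sin(phi)]);n=np.array([np.sin(phi),np.cos(phi)])
    return np.array([nx,h])-85*t+hh*n,t
E
cat > lv.py <<'E'
from h import *
gp=np.array([518.4,-367.2,18.6]);gq=R.from_quat([0.989,-0.072,0.132,0.01])
TL=(gq.inv().apply(gp+48.4*np.array([.9895,-.1445,0])+[0,0,-7.6]-gp),gq.inv()*R.from_euler('z',-.145))
phi=np.radians(15);b,t=inserted(phi,9,11,181)
Y=92
def pose(xz,ph): return toolpose(TL,(xz[0],Y,xz[1]),ph)
A=pose((97,12),0);B=pose(b,phi);C=pose(b-95*t,phi);C1=pose(b-95*t+[-20,70],phi)
E
python3 - <<'E'
from lv import *
s,p,q=cur()
back=p+[-60,10,40]
for n,x in zip("A B C C1".split(),(A,B,C,C1)):print(n,x[0].round(1),x[1].as_matrix()[:,2].round(3))
m=(np.array([500,-170,190.]),objrot(phi/2,-.04)*TL[1].inv())
plan([(back,q,-1),(*m,-1),(*C1,-1),(*C,-1),(*B,-1),(*A,-1)])
E
```

```text
A [593.9  78.8  49.6] [ 0.262  0.015 -0.965]
B [602.2  79.3  91.5] [ 0.004 -0.001 -1.   ]
C [510.6  73.7 116.1] [ 0.004 -0.001 -1.   ]
C1 [490.7  72.5 186.1] [ 0.004 -0.001 -1.   ]
[0.0, 0.0, 0.0, -48.1, -1.2, -54.6, -1] | dist 73 deg 0
[0.02, -0.132, -0.103, 48.2, -191.3, -123.1, -1] | dist 233 deg 10
[0.007, -0.131, -0.101, -19.4, -241.9, 1.1, -1] | dist 243 deg 9
[0.0, 0.0, 0.0, 19.7, -0.1, 70.1, -1] | dist 73 deg 0
[0.0, 0.0, 0.0, 91.7, -0.0, 24.9, -1] | dist 95 deg 0
[0.0, 0.262, 0.0, -8.5, -0.0, 41.9, -1] | dist 43 deg 15
```

>>> carry_out --pt "0 0 0 3 0 -10 -1" --pt "0 0 0 5 0 -20 -1" --pt "0 0 0 -20 -1 -35 -1" --pt "0 0 0 -48 -1 -55 -1" --pt "0 0 0 -48 -1 -55 -1"

```text
clock: 7.45
position: [455.6, -356.6, 58.2]
ee_rot: [0.989, -0.073, 0.131, 0.009]
contact_force: [0.2, 0.1, -3.5]
gripper_width: 40.4
grasp_force: 62.6
```

>>> carry_out --pt "0.005 -0.033 -0.026 12 -48 -31 -1" --pt "0.01 -0.066 -0.052 24 -96 -62 -1" --pt "0.015 -0.1 -0.078 36 -144 -93 -1" --pt "0.02 -0.132 -0.103 48 -191 -123 -1" --pt "0.02 -0.132 -0.103 48 -191 -123 -1"

```text
clock: 8.07
position: [503.1, -167.7, 192.4]
ee_rot: [0.997, -0.017, 0.07, 0.002]
contact_force: [-0.6, -0.2, -1.9]
gripper_width: 40.6
grasp_force: 63.0
```

>>> carry_out --pt "0.002 -0.033 -0.025 -5 -60 0 -1" --pt "0.004 -0.066 -0.05 -10 -120 0 -1" --pt "0.006 -0.1 -0.075 -15 -180 1 -1" --pt "0.007 -0.131 -0.101 -19 -242 1 -1" --pt "0.007 -0.131 -0.101 -19 -242 1 -1"

```text
clock: 8.7
position: [491.3, 75.7, 184.5]
ee_rot: [0.999, 0.033, 0.0, -0.0]
contact_force: [0.0, -0.4, -2.1]
gripper_width: 40.9
grasp_force: 63.3
```

```bash
python3 - <<'E'
from lv import *
s,p,q=cur();print(p,s["joints"],s["contact_force"],s["wrist_torque"],s["gripper_width"])
plan([(*C,-1),(*B,-1),(*A,-1)])
for n in("scene","top"):
    im=get_image(n)
    a=im["color"][60:300,130:400] if n=="scene" else im["color"][100:260,180:340]
    cv2.imwrite(f"pics/c_{n}.png",cv2.resize(a,None,fx=2.5,fy=2.5))
E
```

```text
[491.33644739  75.65595638 184.51824998] [ 4.79773823e-01  2.24672535e-01 -3.89321563e-01 -5.34890361e-04
 -9.56017896e-01  1.15693661e+00] [ 0.00721807 -0.43324394 -2.12264035] [-0.10777827  0.13664226  0.00217972] 40.87334133736053
[-0.002, 0.003, 0.005, 19.1, 3.3, 68.4, -1] | dist 71 deg 0
[0.0, 0.0, 0.0, 91.7, -0.0, 24.9, -1] | dist 95 deg 0
[0.0, 0.262, 0.0, -8.5, -0.0, 41.9, -1] | dist 43 deg 15
```

View pics/c_scene.png

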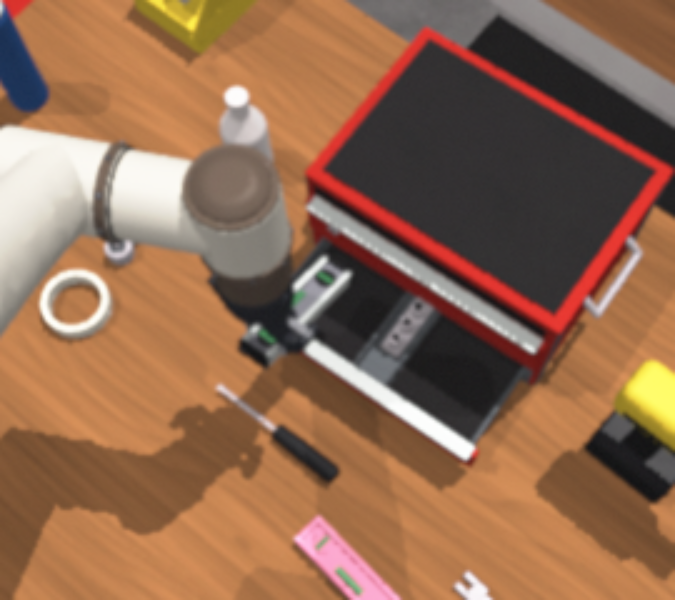

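```bash
python3 - <<'E'
from lv import *
s,p,q=cur()
c=p+q.apply(TL[0]);O=q*TL[1]
im=get_image("scene");im2=get_image("top")
for x,y in((85,21),(85,-21),(-85,21),(-85,-21)):
    P=c+O.apply([x,y,11]);print((x,y),P.round(0),((proj(im,P)-[130,60])*2.5).round(0),((proj(im2,P)-[180,100])*2.5).round(0))
E
```

```text
(85, 21) [618. 101. 152.] [322. 256.] [123. 169.]
(85, -21) [621.  59. 152.] [350. 274.] [156. 168.]
(-85, 21) [455.  91. 197.] [235. 345.] [122. 293.]
(-85, -21) [457.  49. 197.] [265. 365.] [158. 292.]
```

View pics/c_top.png

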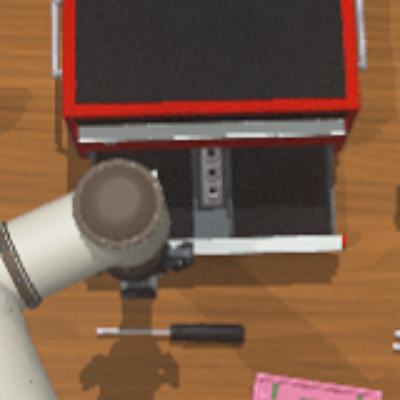

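>>> carry_out --pt "-0.002 0.003 0.005 10 2 35 -1" --pt "-0.002 0.003 0.005 19 3 68 -1" --pt "-0.002 0.003 0.005 19 3 68 -1"

```text
clock: 9.28
position: [508.3, 68.2, 114.8]
ee_rot: [1.0, 0.026, -0.001, 0.002]
contact_force: [-0.1, -0.2, -2.0]
gripper_width: 40.5
grasp_force: 63.3
```

>>> carry_out --pt "0 0 0 25 0 6.8 -1" --pt "0 0 0 50 0 13.6 -1" --pt "0 0 0 75 0 20.4 -1" --pt "0 0 0 91.7 0 24.9 -1" --pt "0 0 0 91.7 0 24.9 -1"

```text
clock: 9.9
position: [602.8, 74.8, 93.6]
ee_rot: [1.0, 0.027, 0.003, 0.001]
contact_force: [-0.4, -0.7, -2.6]
gripper_width: 40.7
grasp_force: 63.3
```

```bash
python3 - <<'E'
from lv import *
s,p,q=cur();print(p,s["joints"],s["contact_force"],s["wrist_torque"],s["gripper_width"])
print(((p+q.apply(TL[0])-F)@np.c_[EX,EY,[0,0,1]]).round(1))
def z(f): # rotate about nose bottom, lowering
    bb,_=inserted(phi*(1-f),9*(1-f)+1*f,11,181+1*f); return pose(bb,phi*(1-f))
for f in(.2,.4,.6,.8,1): print(rows([(*z(f),-1)],p,q))
E
```

```text
[602.79168824  74.80681876  93.63196617] [ 0.3912602   0.49638883 -0.23116684  0.0043822  -0.83879102  1.23075946] [-0.40478357 -0.66404885 -2.56026148] [-0.05633752  0.20450058  0.0359423 ] 40.68311487636419
[102.1  87.1  43.8]
[[0.001, 0.051, -0.007, -2.8, -4.5, 10.3, -1]]
[[0.001, 0.103, -0.007, -4.8, -4.5, 18.6, -1]]
[[0.001, 0.155, -0.007, -6.5, -4.5, 26.9, -1]]
[[0.002, 0.208, -0.007, -7.9, -4.5, 35.4, -1]]
[[0.002, 0.26, -0.006, -8.9, -4.5, 44.0, -1]]
```

>>> carry_out --pt "0 0.051 0 -2.8 0 10.3 -1" --pt "0 0.103 0 -4.8 0 18.6 -1" --pt "0 0.155 0 -6.5 0 26.9 -1" --pt "0 0.208 0 -7.9 0 35.4 -1" --pt "0 0.24 0 -8.6 0 40 -1"

```text
clock: 10.52
position: [592.0, 74.3, 53.5]
ee_rot: [0.992, 0.028, 0.122, -0.002]
contact_force: [-0.3, -1.2, -3.1]
gripper_width: 40.4
grasp_force: 63.3
```

```bash
python3 - <<'E'
from lv import *
s,p,q=cur();print(p,s["joints"],s["contact_force"],s["wrist_torque"],s["gripper_width"])
print(((p+q.apply(TL[0])-F)@np.c_[EX,EY,[0,0,1]]).round(1), (q*TL[1]).as_matrix()[:,0].round(3))
E
```

```text
[591.97634499  74.32476778  53.52224807] [ 0.42947435  0.45803543 -0.57238598  0.28640602 -0.32549445  0.93505161] [-0.29521978 -1.22414646 -3.09936004] [-0.11237603  0.7774907  -0.04007742] 40.399030858471306
[94.7 87.4 14.9] [ 0.998  0.056 -0.021]
```

>>> carry_out --pt "0 0.01 0 -0.5 0 2.2 -1" --pt "0 0.02 0 -1.1 0 4.4 -1" --pt "0 0.02 0 -1.1 0 4.4 -1"

```text
clock: 10.9
position: [592.5, 74.3, 49.2]
ee_rot: [0.991, 0.028, 0.132, -0.003]
contact_force: [-0.9, 0.6, -2.0]
gripper_width: 40.6
grasp_force: 63.5
```

```bash
python3 - <<'E'
from lv import *
s,p,q=cur();print(p,s["joints"],s["contact_force"],s["wrist_torque"],s["gripper_width"])
print(((p+q.apply(TL[0])-F)@np.c_[EX,EY,[0,0,1]]).round(1), (q*TL[1]).as_matrix()[:,0].round(3))
E
```

```text
[592.53904949  74.29761756  49.16030991] [ 0.42363457  0.45962869 -0.61837743  0.37617894 -0.26426614  0.85060098] [-0.85268587  0.60236824 -2.03166114] [-0.15591618  0.8422172  -0.04769822] 40.55457772208019
[95.4 87.3 11.5] [ 0.998  0.056 -0.001]
```

>>> carry_out --pt "0 0 0 -0.2 0 0.8 -1" --pt "0 0 0 -0.2 0 0.8 0.1" --pt "0 0 0 -0.2 0 0.8 0.3" --pt "0 0 0 -0.2 0 0.8 0.3"

```text
clock: 11.4
position: [593.6, 75.3, 47.5]
ee_rot: [0.991, 0.028, 0.132, -0.003]
contact_force: [0.1, 0.1, -0.2]
gripper_width: 55.3
grasp_force: 0.0
```

>>> carry_out --pt "0 0 0 0 0 -15 0.3" --pt "0 0 0 0 0 -50 0.3" --pt "0 0 0 0 0 -100 0.3" --pt "0 0 0 0 0 -150 0.3"

```text
clock: 11.9
position: [553.7, 73.3, 193.4]
ee_rot: [0.991, 0.028, 0.131, -0.003]
contact_force: [0.4, -0.3, -0.3]
gripper_width: 55.6
grasp_force: 0.0
```

```bash
python3 - <<'E'
from h import *
s,p,q=cur();print(p,s["joints"],s["contact_force"])
Q=rot(0,np.radians(18)); g=np.array([525,381,18.])
pre=g-90*Q.apply([0,0,1])
plan([([500,230,200],rot(.03,np.radians(17)),1),(pre,Q,1),(g,Q,1)])
# ratchet angle from both views: head (bright, near) and dark handle
for n,(x0,y0,x1,y1) in(("top",(138,163,166,222)),("scene",(165,125,215,170))):
    im=get_image(n);h=cv2.cvtColor(im["color"],cv2.COLOR_BGR2HSV)[y0:y1,x0:x1].astype(int)
    for nm,m,z in(("dark",h[...,2]<60,20),("bright",(h[...,1]<60)&(h[...,2]>110),20)):
        m=m.astype(np.uint8);_,l,st,c=cv2.connectedComponentsWithStats(m);i=1+np.argmax(st[1:,4])
        W=np.array([plane(im,*pp,z)[:2] for pp in np.argwhere(l==i)[:,::-1]+[x0,y0]])
        v=cv2.fitLine(W.astype(np.float32),cv2.DIST_L2,0,.01,.01).ravel()
        print(n,nm,st[i,4],W.mean(0).round(1),"x",W[:,0].min(),W[:,0].max(),"yaw",round(float(np.arctan(v[1]/v[0])),3))
im=get_image("scene");a=cv2.resize(im["color"][100:240,140:340],None,fx=3.5,fy=3.5);cv2.imwrite("pics/r.png",a)
E
```

```text
[553.7490754   73.26799967 193.35383844] [ 0.47416238  0.20547212 -0.48367098  0.17829123 -0.64843803  1.02323324] [ 0.44869735 -0.31873105 -0.25482225]
[-0.006, 0.033, 0.025, -41.5, -159.5, -18.3, 1] | dist 166 deg 2
[-0.009, 0.017, 0.029, -26.5, -151.0, 92.7, 1] | dist 179 deg 2
[0.0, 0.0, 0.0, -0.0, 0.0, 90.0, 1] | dist 90 deg 0
top dark 82 [586.2 372.5] x 542.4 644.5 yaw -0.089
top bright 133 [505.9 379.4] x 476.5 542.2 yaw -0.07Traceback (most recent call last):
  File "<stdin>", line 10, in <module>
    return _wrapfunc(a, 'argmax', axis=axis, out=out, **kwds)
    return bound(*args, **kwds)
ValueError: attempt to get argmax of an empty sequence
```

```bash
python3 - <<'E'
from h import *
for n,(x0,y0,x1,y1) in(("top",(138,163,166,222)),("scene",(165,125,215,170))):
    im=get_image(n);now=im["color"];im["color"]=cv2.imread(f"pics/{n}0.png");h=cv2.cvtColor(im["color"],cv2.COLOR_BGR2HSV)[y0:y1,x0:x1].astype(int)
    for nm,m,z in(("dark",h[...,2]<60,22),("bright",(h[...,1]<60)&(h[...,2]>110),20),("all",(h[...,1]<75)|(h[...,2]<60),18)):
        m=m.astype(np.uint8);_,l,st,c=cv2.connectedComponentsWithStats(m)
        if len(st)<2: continue
        i=1+np.argmax(st[1:,4])
        W=np.array([plane(im,*pp,z)[:2] for pp in np.argwhere(l==i)[:,::-1]+[x0,y0]])
        v=cv2.fitLine(W.astype(np.float32),cv2.DIST_L2,0,.01,.01).ravel()
        print(n,nm,st[i,4],W.mean(0).round(1),"x",W[:,0].min(),W[:,0].max(),"yaw",round(float(np.arctan(v[1]/v[0])),3))
    if n=="top":
        cv2.imwrite("pics/r.png",np.hstack([cv2.resize(now[150:255,130:330],None,fx=2.6,fy=2.6),cv2.resize(im["color"][160:225,130:175],(190,273),interpolation=cv2.INTER_NEAREST)]))
E
```

```text
top dark 45 [564.4 372.8] x 542.1 587.6 yaw -0.092
top bright 132 [505.8 379.4] x 476.5 542.2 yaw -0.055
top all 370 [556.6 377.1] x 476.6 645.0 yaw -0.033
scene dark 95 [583.6 366.1] x 547.9 642.9 yaw -0.125
scene bright 158 [507.2 374.3] x 478.9 546.9 yaw 0.0
scene all 360 [554.  373.7] x 477.7 648.0 yaw -0.029
```

View pics/r.png

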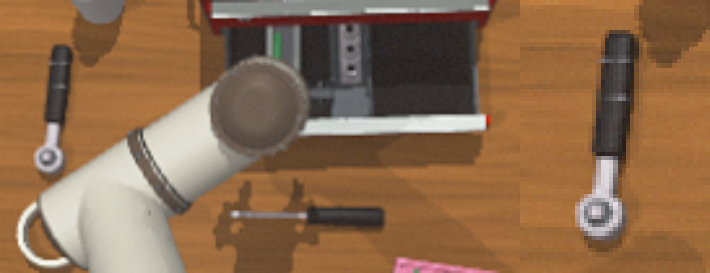

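```bash
python3 - <<'E'
from h import *
t=get_image("top")
for nm,u,v,z in(("head",149,210.7,26),("hend",153.7,167.8,24),("neck",151.4,199,18),("hstart",151.8,196.5,24)): print(nm,plane(t,u,v,z))
s=get_image("scene");s["color"]=cv2.imread("pics/scene0.png")
cv2.imwrite("pics/rs.png",cv2.resize(s["color"][115:180,160:225],(585,585),interpolation=cv2.INTER_CUBIC))
E
```

```text
head [493.8 376.4  26. ]
hend [644.1 372.5  24. ]
neck [535.7 373.4  18. ]
hstart [543.3 371.1  24. ]
```

View pics/rs.png

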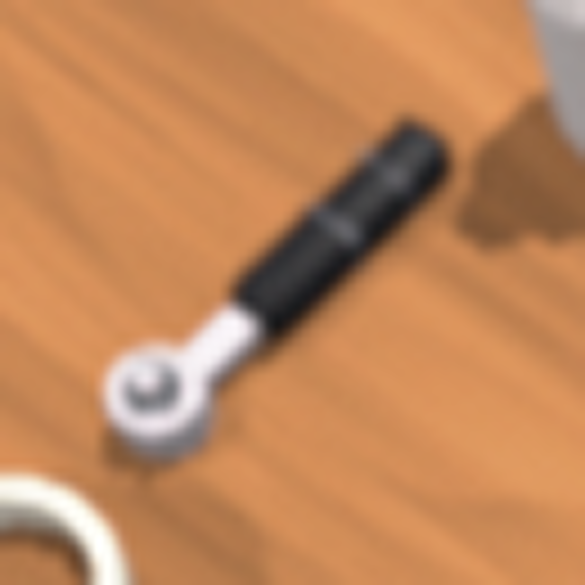

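```bash
python3 - <<'E'
from h import *
t=get_image("scene")
for nm,u,v,z in(("head",155,392,26),("hend",425,148,22),("neck",225,345,18),("hstart",257,315,22)): print(nm,plane(t,u/9-.5+160,v/9-.5+115,z))
E
```

```text
head [498.4 376.2  26. ]
hend [643.2 369.6  22. ]
neck [531.7 373.5  18. ]
hstart [547.9 370.7  22. ]
```

```bash
python3 - <<'E'
from h import *
s,p,q=cur();print(p)
Q=rot(-.036,np.radians(18)); g=np.array([529,375,20.])
pre=g-90*Q.apply([0,0,1])
plan([([500,230,200],rot(.0,np.radians(17)),1),(pre,Q,1),(g,Q,1)])
E
```

```text
[553.49157685  72.78710644 190.46835944]
[-0.013, 0.036, 0.054, -40.6, -159.9, -21.2, 1] | dist 166 deg 4
[-0.011, 0.017, 0.034, -26.4, -146.0, 90.6, 1] | dist 174 deg 2
[0.0, 0.0, 0.0, -0.0, 0.0, 90.0, 1] | dist 90 deg 0
```

>>> carry_out --pt "-0.013 0.036 0.054 -14 -53 -7 1" --pt "-0.013 0.036 0.054 -27 -106 -14 1" --pt "-0.013 0.036 0.054 -40.6 -160 -21 1" --pt "-0.013 0.036 0.054 -40.6 -160 -21 1"

```text
clock: 12.75
position: [499.8, 233.5, 200.2]
ee_rot: [0.989, 0.003, 0.149, 0.0]
contact_force: [-0.2, 0.6, -0.7]
gripper_width: 85.4
grasp_force: 0.0
```

>>> carry_out --pt "-0.011 0.017 0.034 -9 -49 30 1" --pt "-0.011 0.017 0.034 -18 -98 60 1" --pt "-0.011 0.017 0.034 -26.4 -146 90 1" --pt "-0.011 0.017 0.034 -26.4 -146 90 1" --pt "-0.011 0.017 0.034 -26.4 -146 90 1"

```text
clock: 13.38
position: [501.9, 375.0, 106.4]
ee_rot: [0.987, -0.018, 0.157, 0.004]
contact_force: [-0.3, 0.6, -0.1]
gripper_width: 85.5
grasp_force: 0.0
```

```bash
python3 - <<'E'
from h import *
s,p,q=cur();print(p,s["joints"])
Q=rot(-.036,np.radians(18)); g=np.array([529,375,20.])
plan([(g,Q,1)])
E
```

```text
[501.8774115  375.04378766 106.35549598] [ 0.98164479  0.42799153 -0.54162443  0.57842732 -0.50521038  0.05624226]
[0.002, -0.001, -0.0, -1.0, -1.1, 90.5, 1] | dist 91 deg 0
```

>>> carry_out --pt "0 0 0 -1 -1 40 1" --pt "0 0 0 -1 -1 75 1" --pt "0 0 0 -1 -1 90.5 1" --pt "0 0 0 -1 -1 90.5 1"

```text
clock: 13.88
position: [529.7, 373.7, 21.1]
ee_rot: [0.987, -0.019, 0.157, 0.004]
contact_force: [-0.5, -0.5, -0.0]
gripper_width: 85.7
grasp_force: 0.0
```

>>> carry_out --pt "0 0 0 0 0 0 -1" --pt "0 0 0 0 0 0 -1" --pt "0 0 0 0 0 0 -1" --pt "0 0 0 0 0 0 -1" --pt "0 0 0 0 0 0 -1"

```text
clock: 14.5
position: [529.1, 377.2, 22.2]
ee_rot: [0.987, -0.017, 0.158, 0.002]
contact_force: [-3.6, -0.9, 4.6]
gripper_width: 13.1
grasp_force: 61.4
```

```bash
python3 - <<'E'
from h import *
s,p,q=cur();print(p,s["ee_rot"],s["joints"],s["contact_force"],s["wrist_torque"],s["gripper_width"])
E
```

```text
[529.11789595 377.16252946  22.2268766 ] [ 0.98728012 -0.01713542  0.15805202  0.00197534] [ 0.8550541   0.56040993 -0.65266411  1.02275199 -0.28693186 -0.29774004] [-3.5974222  -0.94310907  4.5666966 ] [-0.0556531   1.08927625 -0.01211918] 13.099404511455276
```

```bash
cat > rt.py <<'E'
from h import *
gp=np.array([529.1,377.2,22.2]);gq=R.from_quat([0.98728,-0.01714,0.15805,0.00198])
TL=(gq.inv().apply([33,-1.2,-9.2]),gq.inv()*R.from_euler('z',-.036))
phi=np.radians(15);b,t=inserted(phi,7,13,178)
Y=-92
def pose(xz,ph): return toolpose(TL,(xz[0],Y,xz[1]),ph)
B=pose(b,phi);C=pose(b-95*t,phi);C1=pose(b-95*t+[-20,70],phi)
E
python3 - <<'E'
from rt import *
s,p,q=cur()
for n,x in zip("B C C1".split(),(B,C,C1)):print(n,x[0].round(1),x[1].as_matrix()[:,2].round(3))
lift=p+[-50,-10,120]
m1=(np.array([485,180,200.]),objrot(phi*.7,0)*TL[1].inv())
m2=(np.array([488,0,200.]),objrot(phi,TH)*TL[1].inv())
plan([(lift,q,-1),(*m1,-1),(*m2,-1),(*C1,-1),(*C,-1),(*B,-1)])
E
```

```text
B [ 626.2 -103.6   89. ] [ 0.055  0.005 -0.998]
C [ 534.6 -109.2  113.6] [ 0.055  0.005 -0.998]
C1 [ 514.7 -110.4  183.6] [ 0.055  0.005 -0.998]
[0.0, 0.0, 0.0, -9.7, 11.5, -129.5, -1] | dist 130 deg 0
[0.008, -0.183, -0.035, 29.8, 186.8, -51.3, -1] | dist 196 deg 11
[0.006, -0.079, -0.061, 2.8, 180.0, 0.1, -1] | dist 180 deg 6
[0.0, 0.0, 0.0, 18.8, 111.9, 17.3, -1] | dist 115 deg 0
[0.0, 0.0, 0.0, 16.1, 0.2, 71.0, -1] | dist 73 deg 0
[0.0, 0.0, 0.0, 90.3, 0.1, 29.7, -1] | dist 95 deg 0
```

>>> carry_out --pt "0 0 0 3 0 -10 -1" --pt "0 0 0 5 2 -35 -1" --pt "0 0 0 -3 6 -85 -1" --pt "0 0 0 -10 11 -129 -1" --pt "0 0 0 -10 11 -129 -1"

```text
clock: 15.12
position: [478.6, 368.6, 143.6]
ee_rot: [0.987, -0.017, 0.159, 0.0]
contact_force: [0.7, 0.5, -3.8]
gripper_width: 13.0
grasp_force: 60.4
```

>>> carry_out --pt "0.002 -0.046 -0.009 8 47 -13 -1" --pt "0.004 -0.09 -0.018 15 94 -26 -1" --pt "0.006 -0.137 -0.026 22 140 -38 -1" --pt "0.008 -0.183 -0.035 30 187 -51 -1" --pt "0.008 -0.183 -0.035 30 187 -51 -1"

```text
clock: 15.75
position: [485.3, 176.8, 198.0]
ee_rot: [0.998, -0.003, 0.066, 0.0]
contact_force: [0.1, 0.7, -3.3]
gripper_width: 12.6
grasp_force: 60.4
```

>>> carry_out --pt "0.002 -0.02 -0.015 1 45 0 -1" --pt "0.003 -0.04 -0.03 1 90 0 -1" --pt "0.005 -0.06 -0.045 2 135 0 -1" --pt "0.006 -0.079 -0.061 3 180 0 -1" --pt "0.006 -0.079 -0.061 3 180 0 -1"

```text
clock: 16.38
position: [487.2, -2.5, 196.7]
ee_rot: [0.999, 0.028, 0.025, -0.0]
contact_force: [0.2, 0.7, -1.7]
gripper_width: 13.1
grasp_force: 60.4
```

```bash
python3 - <<'E'
from rt import *
s,p,q=cur();print(p,s["joints"],s["contact_force"],s["wrist_torque"],s["gripper_width"])
plan([(*C1,-1),(*C,-1),(*B,-1)])
E
```

```text
[487.17311316  -2.53069623 196.69091558] [ 0.33771602  0.17162022 -0.43224773  0.01786367 -0.91932843  1.27936937] [ 0.16528371  0.73131668 -1.6645704 ] [0.063438   0.20281786 0.0444353 ] 13.096881078139553
[0.003, 0.006, -0.005, 20.7, 109.2, 14.2, -1] | dist 112 deg 0
[0.0, 0.0, 0.0, 16.1, 0.2, 71.0, -1] | dist 73 deg 0
[0.0, 0.0, 0.0, 90.3, 0.1, 29.7, -1] | dist 95 deg 0
```

>>> carry_out --pt "0.003 0.006 -0.005 7 37 5 -1" --pt "0.003 0.006 -0.005 14 74 10 -1" --pt "0.003 0.006 -0.005 20.7 109 14 -1" --pt "0.003 0.006 -0.005 20.7 109 14 -1"

```text
clock: 16.88
position: [515.9, -108.5, 183.6]
ee_rot: [0.999, 0.032, 0.028, -0.003]
contact_force: [-0.1, 0.5, -4.3]
gripper_width: 13.2
grasp_force: 60.5
```

```bash
python3 - <<'E'
from rt import *
s,p,q=cur();print(p,s["joints"])
plan([(*C,-1),(*B,-1)])
c=p+q.apply(TL[0]);O=q*TL[1]
im=get_image("scene")
print([(k,((proj(im,c+O.apply(v))-[180,120])*3.4).round(0).tolist()) for k,v in (("handle end top",[87,0,13]),("handle end bottom",[87,0,-13]),("drive",[-66,0,23]),("handle start",[-20,0,13]))])
cv2.imwrite("pics/rc.png",cv2.resize(im["color"][120:280,180:400],None,fx=3.4,fy=3.4))
E
```

```text
[ 515.90786685 -108.54284744  183.6469955 ] [ 0.09985147  0.25095736 -0.35631845 -0.00165115 -0.90708801  1.53583536]
[-0.002, -0.001, 0.002, 14.7, 2.1, 71.0, -1] | dist 73 deg 0
[0.0, 0.0, 0.0, 90.3, 0.1, 29.7, -1] | dist 95 deg 0
[('handle end top', [456.0, 262.0]), ('handle end bottom', [450.0, 278.0]), ('drive', [363.0, 377.0]), ('handle start', [391.0, 345.0])]
```

View pics/rc.png

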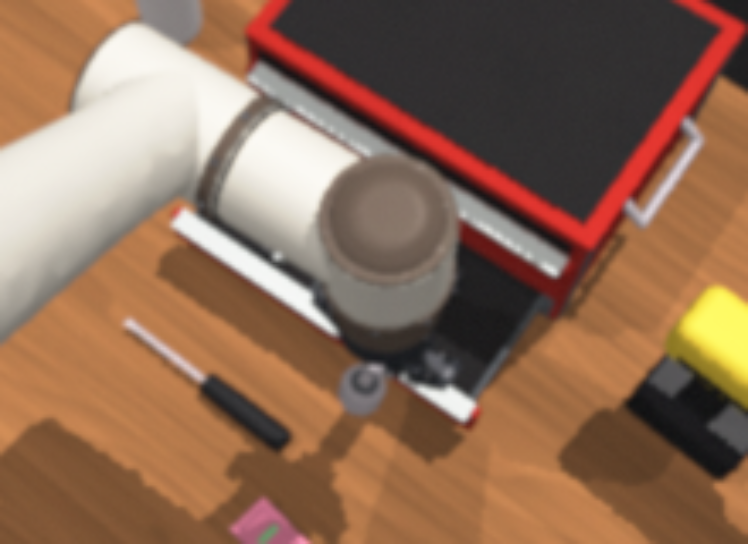

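>>> carry_out --pt "0 0 0 8 1 36 -1" --pt "0 0 0 14.7 2 71 -1" --pt "0 0 0 14.7 2 71 -1"

```text
clock: 17.3
position: [533.2, -106.9, 112.8]
ee_rot: [0.999, 0.034, 0.026, -0.003]
contact_force: [-0.0, -0.7, -2.8]
gripper_width: 13.1
grasp_force: 60.3
```

>>> carry_out --pt "0 0 0 24 0 7.9 -1" --pt "0 0 0 48 0 15.8 -1" --pt "0 0 0 72 0 23.7 -1" --pt "0 0 0 89 0 29.3 -1" --pt "0 0 0 89 0 29.3 -1"

```text
clock: 17.92
position: [626.9, -100.9, 93.1]
ee_rot: [0.999, 0.034, 0.031, -0.003]
contact_force: [0.1, 1.0, -2.9]
gripper_width: 13.0
grasp_force: 60.4
```

```bash
python3 - <<'E'
from rt import *
s,p,q=cur();print(p,s["joints"],s["contact_force"],s["wrist_torque"],s["gripper_width"])
print(((p+q.apply(TL[0])-F)@np.c_[EX,EY,[0,0,1]]).round(1),"want",b)
def z(f):
    bb,_=inserted(phi*(1-f),7*(1-f)+2*f,13,178); return pose(bb,phi*(1-f))
for f in(.2,.4,.6,.8,1): print(rows([(*z(f),-1)],p,q))
E
```

```text
[ 626.88537933 -100.91316296   93.05480436] [ 0.0940728   0.51479539 -0.19791993 -0.00220365 -0.79599436  1.54635949] [ 0.08228728  0.97023601 -2.94257575] [-0.09646004  0.34587455  0.01333627] 12.965264400012016
[100.2 -89.2  45.8] want [99.26095235 41.55665458]
[[-0.002, 0.046, 0.006, -4.1, 2.6, 10.6, -1]]
[[-0.002, 0.098, 0.006, -6.7, 2.6, 17.3, -1]]
[[-0.002, 0.151, 0.005, -9.1, 2.6, 24.1, -1]]
[[-0.002, 0.203, 0.005, -11.2, 2.6, 31.1, -1]]
[[-0.003, 0.255, 0.005, -13.0, 2.6, 38.1, -1]]
```

>>> carry_out --pt "0 0.046 0.006 -3.5 1 10.6 -1" --pt "0 0.098 0.006 -6.2 1 17.3 -1" --pt "0 0.151 0.005 -8.6 1 24 -1" --pt "0 0.203 0.005 -10.7 1 31 -1" --pt "0 0.24 0.005 -12.4 1 36 -1"

```text
clock: 18.55
position: [614.4, -103.0, 56.4]
ee_rot: [0.988, 0.031, 0.15, -0.007]
contact_force: [1.0, 0.5, -2.8]
gripper_width: 13.3
grasp_force: 60.5
```

```bash
python3 - <<'E'
from rt import *
s,p,q=cur();print(p,s["joints"],s["contact_force"],s["wrist_torque"],s["gripper_width"])
print(((p+q.apply(TL[0])-F)@np.c_[EX,EY,[0,0,1]]).round(1),(q*TL[1]).as_matrix()[:,0].round(3))
print(rows([(*pose((93,13.5),0),-1)],p,q))
E
```

```text
[ 614.41052789 -103.04228625   56.43796164] [ 0.09588946  0.47935766 -0.44263139  0.01673006 -0.34755849  1.52190379] [ 1.00263005  0.48061748 -2.81782798] [-0.07442183  0.95822087 -0.00830644] 13.329545962379559
[ 90.8 -90.7  16.7] [ 0.998  0.061 -0.016]
[[-0.003, 0.016, -0.001, 0.8, 1.2, 4.2, -1]]
```

>>> carry_out --pt "0 0.008 0 1 0 2.2 -1" --pt "0 0.016 0 1 0 4.2 -1" --pt "0 0.016 0 1 0 4.2 -1"

```text
clock: 18.92
position: [618.3, -103.1, 52.3]
ee_rot: [0.987, 0.03, 0.158, -0.007]
contact_force: [0.5, 0.7, -2.8]
gripper_width: 13.0
grasp_force: 60.5
```

```bash
python3 - <<'E'
from rt import *
s,p,q=cur();print(p,s["joints"],s["contact_force"],s["wrist_torque"],s["gripper_width"])
print(((p+q.apply(TL[0])-F)@np.c_[EX,EY,[0,0,1]]).round(1),(q*TL[1]).as_matrix()[:,0].round(3))
E
```

```text
[ 618.33007728 -103.11940792   52.29164635] [ 0.09537809  0.48753401 -0.44900532  0.02000572 -0.31688857  1.51912951] [ 0.49854978  0.69253228 -2.80677946] [0.01556194 0.94664061 0.08023161] 12.96729182521015
[ 94.9 -91.1  13.1] [0.998 0.061 0.   ]
```

>>> carry_out --pt "0 0 0 -0.3 0 0.8 -1" --pt "0 0 0 -0.5 0 1.5 -1" --pt "0 0 0 -0.5 0 1.5 -1"

```text
clock: 19.3
position: [619.9, -103.0, 52.2]
ee_rot: [0.987, 0.031, 0.16, -0.007]
contact_force: [-1.6, 1.8, 5.7]
gripper_width: 13.1
grasp_force: 61.5
```

>>> carry_out --pt "0 0 0 0 0 0 -0.3" --pt "0 0 0 0 0 0 0.3" --pt "0 0 0 0 0 0 0.4" --pt "0 0 0 0 0 0 0.4"

```text
clock: 19.8
position: [617.8, -103.4, 50.0]
ee_rot: [0.987, 0.03, 0.157, -0.007]
contact_force: [-0.5, 0.4, 0.8]
gripper_width: 59.9
grasp_force: 0.0
```

>>> carry_out --pt "0 0 0 4 0 -12 0.4" --pt "0 0 0 8 0 -30 0.4" --pt "0 0 0 0 0 -80 0.4" --pt "0 0 0 -30 0 -130 0.4"

```text
clock: 20.3
position: [550.0, -108.0, 166.8]
ee_rot: [0.987, 0.031, 0.159, -0.007]
contact_force: [-0.7, -0.5, 1.4]
gripper_width: 59.5
grasp_force: 0.0
```

```bash
python3 - <<'E'
from h import *
s,p,q=cur();print(p,s["joints"],s["contact_force"])
plan([([450,-13,170],rot(TH,np.radians(10)),-1)])
E
```

```text
[ 549.96030217 -108.01891515  166.81092017] [ 0.09934239  0.22755142 -0.4878119   0.01552843 -0.53610541  1.52151189] [-0.74672077 -0.48447206  1.35633704]
[-0.004, -0.145, 0.001, -88.2, -101.1, -32.1, -1] | dist 138 deg 8
```

```bash
cat > pu.py <<'E'
from h import *
def push(d,deg):  # finger front at d mm past the pull's outer face (drawer at stop)
    be=np.radians(deg);c,s=np.cos(be),np.sin(be);lam=14-14/c
    x=-20+d-11*c-lam*s
    P=F+x*EX; P[2]=58+14*c-11*s
    return P,rot(TH,be)
E
python3 - <<'E'
from pu import *
s,p,q=cur()
a=push(-20,5)
plan([([470,-30,140],rot(TH,np.radians(8)),-1),(*a,-1)])
im=get_image("top");im2=get_image("scene")
cv2.imwrite("pics/fin.png",np.hstack([cv2.resize(im["color"][130:210,200:330],(390,240)),cv2.resize(im2["color"][130:240,230:370],(390,306))[:240]]))
E
```

```text
[-0.004, -0.18, 0.001, -79.6, -82.8, 2.2, -1] | dist 115 deg 10
[0.0, -0.052, 0.0, 20.8, -9.0, 72.6, -1] | dist 76 deg 3
```

>>> carry_out --pt "0 -0.145 0 -22 -25 -8 -1" --pt "0 -0.145 0 -44 -50 -16 -1" --pt "0 -0.145 0 -66 -75 -24 -1" --pt "0 -0.145 0 -88 -100 -32 -1" --pt "0 -0.145 0 -88 -100 -32 -1"

```text
clock: 21.02
position: [448.2, -13.2, 168.2]
ee_rot: [0.996, 0.032, 0.086, -0.005]
contact_force: [-0.6, -0.7, -0.4]
gripper_width: -0.0
grasp_force: 0.0
```

```bash
python3 - <<'E'
from pu import *
s,p,q=cur();print(p,s["joints"])
plan([(*push(-20,5),-1)])
im=get_image("top")
cv2.imwrite("pics/fin.png",cv2.resize(im["color"][130:220,195:335],None,fx=5,fy=5,interpolation=cv2.INTER_CUBIC))
E
```

```text
[448.2381784  -13.20730521 168.20666994] [ 0.36540176  0.08466483 -0.65596495  0.07512692 -0.66579354  1.21440708]
[-0.005, -0.085, 0.003, 34.0, 9.7, 104.5, -1] | dist 110 deg 5
```

View pics/fin.png

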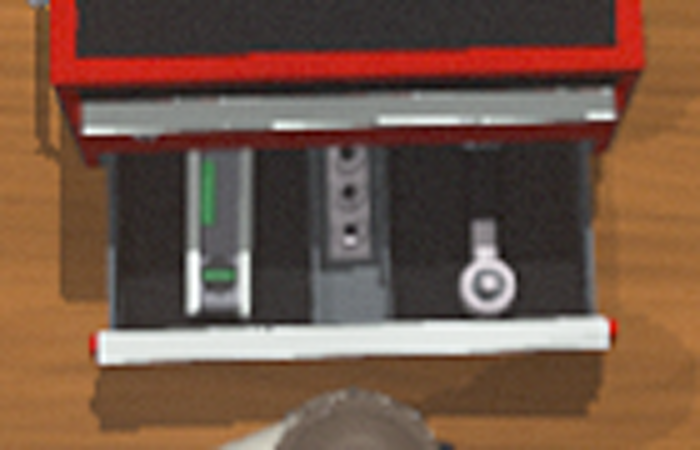

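>>> carry_out --pt "-0.005 -0.085 0.003 12 3 50 -1" --pt "-0.005 -0.085 0.003 24 6 90 -1" --pt "-0.005 -0.085 0.003 34 9.5 104.5 -1" --pt "-0.005 -0.085 0.003 34 9.5 104.5 -1"

```text
clock: 21.58
position: [502.1, -20.6, 69.2]
ee_rot: [0.999, 0.028, 0.042, -0.001]
contact_force: [0.1, 0.6, 0.7]
gripper_width: 0.0
grasp_force: 0.0
```

```bash
python3 - <<'E'
from pu import *
s,p,q=cur();print(p,s["joints"],s["contact_force"])
for d,b in((0,7),(20,10),(40,13),(60,16),(80,19)):print(rows([(*push(d,b),-1)],p,q))
p,q=push(80,19)
for d,b in((95,22),(110,25),(118,25),(124,25)):print(rows([(*push(d,b),-1)],p,q))
E
```

```text
[502.09060224 -20.64201933  69.20387231] [ 0.29461009  0.35882489 -0.58414167  0.03983011 -0.54638333  1.29988533] [0.1122942  0.62401746 0.7231507 ]
[[0.001, 0.038, -0.004, 18.2, -1.7, 0.2, -1]]
[[0.001, 0.09, -0.004, 38.2, -1.8, 2.6, -1]]
[[0.002, 0.143, -0.004, 58.2, -1.9, 5.0, -1]]
[[0.002, 0.195, -0.004, 78.3, -2.0, 7.4, -1]]
[[0.002, 0.247, -0.004, 98.5, -2.1, 9.9, -1]]
[[0.0, 0.052, 0.0, 14.3, 0.0, 5.8, -1]]
[[0.0, 0.105, -0.0, 28.6, 0.0, 11.5, -1]]
[[0.0, 0.105, -0.0, 36.1, 0.0, 14.2, -1]]
[[0.0, 0.105, -0.0, 41.8, -0.0, 16.1, -1]]
```

>>> carry_out --pt "0 0.038 -0.004 18 -2 0 -1" --pt "0 0.09 -0.004 38 -2 2.6 -1" --pt "0 0.143 -0.004 58 -2 5 -1" --pt "0 0.195 -0.004 78 -2 7.4 -1" --pt "0 0.247 -0.004 98.5 -2 9.9 -1"

```text
clock: 22.2
position: [599.9, -12.0, 70.1]
ee_rot: [0.986, 0.031, 0.167, -0.005]
contact_force: [-2.7, -2.1, 0.4]
gripper_width: -0.1
grasp_force: 1.2
```

```bash
python3 - <<'E'
from pu import *
s,p,q=cur();print(p,s["joints"],s["contact_force"])
for d,b in((95,22),(108,25),(116,25),(122,25)):print(rows([(*push(d,b),-1)],p,q))
E
```

```text
[599.88897302 -11.96582756  70.08167099] [ 0.26678937  0.41558793 -0.635405    0.34250166 -0.20264847  1.04138156] [-2.710988   -2.06130877  0.43866605]
[[0.0, 0.049, 0.001, 14.2, 1.0, 8.4, -1]]
[[0.0, 0.101, 0.001, 26.6, 1.1, 13.6, -1]]
[[0.0, 0.101, 0.001, 34.2, 1.1, 16.2, -1]]
[[0.0, 0.101, 0.001, 39.8, 1.1, 18.2, -1]]
```

```bash
python3 - <<'E'
from pu import *
s,p,q=cur()
for d,b in((90,19),(100,19.5),(110,20.5),(116,22),(120,23)):print(rows([(*push(d,b),-1)],p,q))
E
```

```text
[[0.0, -0.004, 0.001, 9.4, 1.0, 5.9, -1]]
[[0.0, 0.005, 0.001, 18.9, 1.1, 9.3, -1]]
[[0.0, 0.023, 0.001, 28.3, 1.1, 12.9, -1]]
[[0.0, 0.049, 0.001, 34.0, 1.1, 15.3, -1]]
[[0.0, 0.066, 0.001, 37.9, 1.1, 16.9, -1]]
```

>>> carry_out --pt "0 0 0 9.4 1 5.5 -1" --pt "0 0.005 0 19 1 9.3 -1" --pt "0 0.023 0 28 1 12.9 -1" --pt "0 0.049 0 34 1 15.3 -1" --pt "0 0.066 0 38 1 16.9 -1"

```text
clock: 22.82
position: [643.6, -12.9, 69.9]
ee_rot: [0.981, 0.031, 0.191, -0.009]
contact_force: [-2.0, 1.5, -4.4]
gripper_width: -0.2
grasp_force: 2.1
```

```bash
python3 - <<'E'
from pu import *
s,p,q=cur();print(p,s["joints"],s["contact_force"],np.degrees(np.arcsin(q.as_matrix()[2,0])))
for d,b in((124,24),(127,25),(130,25),(132,25),(134,25)):print(rows([(*push(d,b),-1)],p,q))
E
```

```text
[643.632949   -12.89915985  69.94822232] [ 0.23994409  0.46204623 -0.57601509  0.37705589 -0.16263832  1.03369189] [-1.95545926  1.47095728 -4.43590588] 22.098677239675464
[[-0.007, 0.033, 0.001, 0.3, -2.5, 4.1, -1]]
[[-0.007, 0.051, 0.001, 3.2, -2.5, 5.5, -1]]
[[-0.007, 0.051, 0.001, 5.9, -2.5, 6.6, -1]]
[[-0.007, 0.051, 0.001, 7.8, -2.5, 7.4, -1]]
[[-0.007, 0.051, 0.001, 9.6, -2.5, 8.2, -1]]
```

>>> carry_out --pt "0 0 0 1.9 0 0.8 -1" --pt "0 0 0 3.7 0 1.5 -1" --pt "0 0 0 5.5 0 2.3 -1" --pt "0 0 0 7.4 0 3 -1"

```text
clock: 23.32
position: [650.2, -12.7, 70.2]
ee_rot: [0.981, 0.031, 0.191, -0.009]
contact_force: [-11.0, 0.3, 2.7]
gripper_width: -0.2
grasp_force: 4.6
```

```bash
python3 - <<'E'
from pu import *
s,p,q=cur();print(p,s["joints"],s["contact_force"],np.degrees(np.arcsin(q.as_matrix()[2,0])))
E
```

```text
[650.24660454 -12.6649983   70.23501048] [ 0.24206541  0.47101206 -0.54465362  0.33580969 -0.18602491  1.07318031] [-10.99931705   0.32118122   2.674317  ] 21.993937076611246
```

>>> carry_out --pt "0 0 0 0.9 0 0.4 -1" --pt "0 0 0 1.4 0 0.6 -1" --pt "0 0 0 1.4 0 0.6 -1"

```text
clock: 23.7
position: [650.5, -12.8, 69.8]
ee_rot: [0.981, 0.031, 0.19, -0.009]
contact_force: [-12.0, 0.7, 3.1]
gripper_width: 0.2
grasp_force: 4.8
```

>>> carry_out --pt "0 0 0 -10 0 -4 -1" --pt "0 0 0 -40 0 -30 -1" --pt "0 0 0 -70 0 -80 -1" --pt "0 0 0 -90 0 -130 -1" --pt "0 0 0 -100 0 -170 -1"

```text
clock: 24.32
position: [497.9, -22.1, 193.8]
ee_rot: [0.98, 0.032, 0.196, -0.011]
contact_force: [1.2, 1.5, -0.1]
gripper_width: -0.1
grasp_force: 0.0
```

```bash
python3 - <<'E'
from pu import *
s,p,q=cur();print(p,s["contact_force"],s["joints"])
for n,box in(("top",(200,130,330,185)),("scene",(235,130,350,232))):
    im=get_image(n);x0,y0,x1,y1=box
    h=cv2.cvtColor(im["color"],cv2.COLOR_BGR2HSV)[y0:y1,x0:x1].astype(int)
    m=((h[...,1]<70)&(h[...,2]>130)).astype(np.uint8)
    _,l,st,_=cv2.connectedComponentsWithStats(m)
    for i in np.argsort(-st[1:,4])[:4]+1:
        pp=np.argwhere(l==i)[:,::-1]+[x0,y0]
        for z in(75,167):
            W=np.array([plane(im,*a,z)[:2] for a in pp]);A=np.polyfit(W[:,1]+8,W[:,0],1)
            print(n,st[i,4],"z",z,A.round(3),"x edge",np.percentile(W[:,0]-A[0]*(W[:,1]+8),[3,97]).round(1),"y",np.percentile(W[:,1],[1,99]))
E
```

```text
[497.89921828 -22.12476913 193.75350289] [ 1.21880357  1.46964219 -0.13371511] [ 0.32882302  0.0552719  -0.71783982  0.22513595 -0.42231432  1.11940799]
top 591 z 75 [-6.10000e-02  6.96862e+02] x edge [687.1 706.1] y [-179.6   167.42]
top 591 z 167 [-6.1000e-02  6.6859e+02] x edge [659.5 677.3] y [-168.8   155.82]
top 271 z 75 [-6.2000e-02  6.6636e+02] x edge [660.3 670.8] y [-169.8   155.76]
top 271 z 167 [-6.20000e-02  6.40051e+02] x edge [634.4 644.2] y [-159.63  144.93]
top 1 z 75 [  1.765 383.65 ] x edge [383.7 383.7] y [209.4 209.4]
top 1 z 167 [  1.808 367.25 ] x edge [367.3 367.3] y [195.1 195.1]
scene 771 z 75 [-6.00000e-02  7.09266e+02] x edge [697.5 721. ] y [-163.82  189.76]
scene 771 z 167 [-6.00000e-02  6.70912e+02] x edge [660.1 681.8] y [-172.92  152.76]
scene 524 z 75 [-6.10000e-02  6.69945e+02] x edge [661.6 678.4] y [-171.485  153.354]
scene 524 z 167 [-6.10000e-02  6.34666e+02] x edge [627.  642.4] y [-179.985  119.154]
scene 524 z 75 [  0.571 457.02 ] x edge [418.  490.7] y [ 18.469 118.186]
scene 524 z 167 [  0.571 452.084] x edge [416.1 483.1] y [-5.031 86.732]
scene 6 z 75 [-2.85000e-01  4.36901e+02] x edge [434.9 438.9] y [24.125 33.28 ]
scene 6 z 167 [-2.86000e-01  4.15219e+02] x edge [413.4 417. ] y [0.21 8.59]<stdin>:11: RankWarning: Polyfit may be poorly conditioned
<stdin>:11: RankWarning: Polyfit may be poorly conditioned
```

```bash
python3 -c "
from bench import *
print(job_done())"
```

```text
the job is handed in; nothing more can be done
None
```

I handed the job in at about 24 s of the 72 s allowed; no score came back. The spirit level lies in the left compartment and the ratchet in the right. Both tool pulls line up to within 2 mm in the last pictures, so the drawer is home, and I touched none of the other things.

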